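# Stack and lock the lower impeller on a bioreactor's agitator shaft

### The job

Finish the agitator shaft that stands up from the upturned bioreactor head plate: slide on the six-bladed steel impeller, feel it round under light pressure until its slots drop fully over the dogs of the sprung collar, and let go of it; then set down the white spacer sleeve on it and let go. Last comes the orange locking cap, pushed down gently against the spring and turned clockwise until it is locked and stays down by itself. Never press on the stack with more than about 25 N nor force the cap against the lugs, and leave the other things on the bench where they are.

Things in the scene. Friction and masses are not known exactly. Their poses are not given: they have to be found in the camera images.
- stand: Fixed: upturned stainless head plate, 170 mm across, top face 74 mm up, on three legs; the agitator shaft (20 mm thick, upright) stands in its centre with an upper impeller (68 mm across) already fitted at 99-123 mm. Origin: on the bench under the shaft's axis, z up. Its yaw says nothing of the shaft, which turns stiffly (0.15 N m) in its bearing and may stand at any angle.
- seat (a point): On the shaft's axis at the flat top of the brass sprung collar (31 mm across), 165 mm up, where it is when unloaded. Three dogs, 5 mm wide and 5 mm high at radius 12 to 15.5 mm, 120 deg apart, stand on it and turn with the shaft. Collar and dogs sink under load: 5 N preload, then 1.5 N per mm, at most 6 mm. Turning a part pressed too hard on the dogs takes the shaft round too.
- shaft_tip (a point): Top of the shaft, 56 mm above the seat, on its axis (yaw as the stand's). The shaft is 20 mm thick to 40 mm above the seat, then a neck 12 mm thick. Round the tip three lugs (4.5 mm wide, to radius 9.7 mm, tops bevelled), undersides 50 and tops 55 mm above the seat, stand straight above the three dogs.
- impeller: Loose steel six-bladed impeller, 68 mm across, about 0.16 kg. Origin: centre of its underside, z up. Hub 31 mm across, 30 mm high, bore 22 mm; twelve flat faces, facing 15, 45, 75 .. deg from its x axis. Blades lie 2 to 14 mm above the underside: grip the hub above them. Seated, its origin is at the seat; caught on top of the dogs, 5 mm higher.
- impeller_slot (a point): One of three slots in the underside of the impeller's hub, 7 mm deep and about 9.5 mm wide: at 0, 120 and 240 deg from the impeller's x axis (this one at 0, 13.5 mm out). On the dogs the impeller keeps some 6 deg of play each way, so a seated impeller shows where the dogs and lugs are.
- spacer: Loose white plastic spacer sleeve, 31 mm outside (sixteen flat faces, facing 11.25, 33.75 .. deg from its x axis), bore 22 mm, 14 mm high, 0.03 kg. Origin: centre of its underside, z up. On the shaft it rests on the impeller's hub, 30 mm above the seat.
- cap: Loose orange locking cap, closed on top with three white marks, 34 mm across, 24 mm high, 0.07 kg; twelve flat faces, facing 15, 45, 75 .. deg from its x axis. Origin: centre of its underside, z up. Put on, it first rests on the spacer, 44 mm above the seat; locked it stays at 41 mm, else the spring lifts it back to 44.
- cap_tab (a point): Top of one of three tabs inside the cap (to radius 7 mm, 4 to 9 mm above its underside), under the white marks at 0, 120, 240 deg from its x axis. They pass between the lugs with marks 60 deg from the lugs, up to 15 deg off. Pressed 3.5 to 5 mm below rest and turned clockwise from above, about 50 deg, to stop ribs, they catch under the lugs.
- propeller: Bystander: loose blue plastic three-bladed propeller, about 70 mm across, 22 mm high. Origin: centre of underside. Not needed.
- wrench: Bystander: loose open-ended wrench lying on the bench. Origin: underside of its middle.
- clamp_ring: Bystander: loose steel pipe clamp ring 50 mm across, 14 mm high. Origin: centre of underside.
- jar: Bystander: loose amber jar, 48 mm across, 62 mm high. Origin: centre of underside.
- bottle: Bystander: loose clear bottle with blue cap, 64 mm across, 110 mm high. Origin: centre of underside.
- screwdriver: Bystander: loose screwdriver lying on the bench. Origin: underside of its middle.
- beaker: Bystander: loose glass beaker, 66 mm across, 75 mm high. Origin: centre of underside.
Mind the look-alikes: they are no part of the job. Several things have the shape of the stand; the one meant has the colours described above.

How it is judged (in metres and radians):
On the way, in this order (a step that is already met when the one before it is completed fails the run):
1. the impeller is fully down on the collar with its slots over the dogs, and let go (horizontal distance between impeller and stand below 0.003 m and z of impeller in the frame of stand below 0.167 m and angle between impeller's own z axis and vertical below 0.06 rad and contact force between impeller and the fingers below 0.1 N), for 0.2 s.
2. the spacer sleeve is down on the impeller's hub, and let go (horizontal distance between spacer and stand below 0.003 m and z of spacer in the frame of stand between 0.192 and 0.197 m and contact force between spacer and the fingers below 0.1 N), for 0.2 s.
At the end, for the whole second after the job is handed in: impeller, spacer and cap on the shaft in that order, each within 3 mm of its axis; the released cap stays locked against the spring: undersides at 160-163.8, 190-193.8 and 204-207.6 mm above the bench; cap upright within 0.06 rad and at rest (horizontal distance between each of impeller, spacer, cap and stand below 0.003 m and z of impeller in the frame of stand between 0.16 and 0.1638 m and z of spacer in the frame of stand between 0.19 and 0.1938 m and z of cap in the frame of stand between 0.204 and 0.2076 m and angle between cap's own z axis and vertical below 0.06 rad and linear speed of cap below 0.01 m/s and angular speed of cap below 0.1 rad/s); the robot touches nothing.
It fails at once if more than 25 N between the impeller and the shaft with its collar (contact force between stand and impeller above 25 N).
It fails at once if more than 25 N between the spacer and the shaft (contact force between stand and spacer above 25 N).
It fails at once if the cap forced with more than 40 N against the shaft and its lugs (contact force between stand and cap above 40 N).
It fails at once if a bystander moved more than 20 mm (distance of any of propeller, wrench, clamp_ring, jar, bottle, screwdriver, beaker from where it was at the start of the episode above 0.02 m).
It also fails if it takes over 72 s, if anything falls off the work surface, if the arm or the gripper's body presses on something with over 40 N, if the wrist force passes 120 N, or if a joint passes its speed limit or range.

### The arm

A 6-joint arm with a two-finger parallel gripper is mounted at the origin on the work surface. World frame = base frame: x ahead of the robot, y to its left, z up, the work surface at z = 0. Lengths are in m, angles in degrees, forces in N, time in s.
With the tool pointing down it reaches from about 0.375 to 0.9 m from the base axis. Payload 3.1 kg.
Tool frame: the origin (TCP) lies at the very end of the fingers, on their centre line; the grasp point (between the pads) lies 19 mm behind it; z points along the fingers, y is the line along which they close (so a half turn about z gives the same grasp; the last joint's range is limited). The gripper opens to 87 mm and grips with 3 to 60 N. Pads are 19 mm wide; open, the fingers measure 117 mm over their backs; the gripper's body (75 mm by 190 mm) begins 51 mm behind the grasp point.
Start: joints at [-86.087, 30.224, 82.088, -0, 67.689, -10.227], TCP at [0.153, -0.606, 0.223] pointing down, gripper open.
Joint ranges: [-176.69, 176.69], [-43.24, 126.21], [12.49, 139.97], [-82, 262], [0, 151.66], [-163.58, 163.58]. Speed limits (degrees/s): [159.86, 159.86, 180, 180, 180, 180].

### API

Orientations are given as a 3x3 rotation matrix whose columns are the frame's x, y, z axes.
In Python, from rig import * gives the robot as it stands.
- The arm moves only by the tool jog_arm, never from a script. Its arguments are lists of equal length, an entry for each row: "delta_pos": the shift along the world's x, y, z in cm, a list of three; "turn": the turn about the world's z in degrees; "grip": the closure, from 0 (fully open) to 1 (shut). In form: {"delta_pos": [[x, y, z], ...], "turn": [turn, ...], "grip": [grip, ...]}. A call has 1 to 12 rows; each row is the pose to reach, as a shift and turn from the pose commanded when the call began; what a row does not reach only later rows make up. A row lasts 1/8 s, in which the tool goes at most 62.5 mm and 10.7 degrees, less where a joint would pass 70% of its speed; a pose out of reach is approached as far as the arm can. A call with a gripper value outside its range is refused whole. The fingers move at their own pace and stop on an object; the grip force is fixed at half the most. Time passes only in rows, so rows that repeat a pose let the fingers close. It gives the time, the measured TCP pose, the force, the opening and the grip force at its end, in the units of the state.
- read_state(): the state, without advancing time (a new reading comes with each control period).
- capture(name): name is "scene" or "top"; returns a dict with "color" (400x640x3 uint8, blue, green, red), "fovy" (degrees; the focal length in pixels is half the picture's height over the tangent of half this angle, whatever the lens; pixels are square), "cx", "cy" (the principal point, pixels), "camera_from_world" (4x4, takes a point from world to camera coordinates). Camera axes: x right, y up, looking along -z (the intrinsics and any distortion apply to the point x, -y, -z); pixel columns grow to the right and rows downward; lengths in m; the calibration is good to about 2 mm. A picture is of the moment at which its call begins. There is no depth.
- hand_in(): hands the job in; it is judged then, once.
The state is a dict: "time_s": time; "joint_positions": joint angles; "qvel": joint speeds; "tau": joint torques, N m; "position": TCP position; "tcp_rot": TCP orientation; "force": force on the tool from outside, world axes, zero at the start; "moment": the same for the moment, N m; "opening": opening from 0.0 (shut) to 1.0 (fully open); "grasp_force": force on a finger pad.
Only numpy, scipy, OpenCV 4.12 (cv2) and the standard library are available. Lean on these libraries where they do the work, as an engineer would, in place of code of your own. Each camera call takes 0.05 s, during which the arm holds its last target. There are 200 camera calls.

## Working session

There is one attempt and no reset: what is moved stays moved. The work goes in short steps, Python scripts to look and compute and a tool call to move; the robot and the scene stay as the last step left them, time stands still between calls to the robot, and variables do not carry over. Pictures are saved under pics/ and viewed, at most 10 in all, crops included, and the job is handed in when it is done.

Besides the shell and the picture viewer there is one more tool, called after "Call:" by a JSON object that holds its "api" and its "payload", one argument or row to a line. jog_arm: Moves the arm, as the interface text tells. Its arguments: {"type":"object","properties":{"delta_pos":{"type":"array"},"turn":{"type":"array"},"grip":{"type":"array"}},"required":["delta_pos","turn","grip"]}

```bash
mkdir -p pics; ls; cat > h.py <<'E'
from rig import *
import numpy as np, cv2
def cap(n,f):
    c=capture(n); cv2.imwrite('pics/'+f,c['color']); np.save('pics/'+f+'.npy',c,allow_pickle=True); return c
def load(f): return np.load('pics/'+f+'.npy',allow_pickle=True).item()
def F(c): return c['color'].shape[0]/2/np.tan(np.radians(c['fovy']/2))
def ray(c,u,v):
    f=F(c); d=np.array([(u-c['cx'])/f,-(v-c['cy'])/f,-1.]); T=np.array(c['camera_from_world']); R=T[:3,:3]; o=-R.T@T[:3,3]; return o,R.T@d
def atz(c,u,v,z):
    o,d=ray(c,u,v); return o+d*(z-o[2])/d[2]
def proj(c,p):
    T=np.array(c['camera_from_world']); q=T[:3,:3]@np.asarray(p)+T[:3,3]; f=F(c); return np.array([c['cx']+f*q[0]/-q[2], c['cy']-f*q[1]/-q[2]])
E
python3 - <<'E'
from h import *
for n in ('scene','top'):
    c=cap(n,n+'0.png'); print(n,{k:v for k,v in c.items() if k!='color'})
print(read_state())
E
```

```text
pics
scene {'fovy': 55.41519512465814, 'cx': 320.98882710878297, 'cy': 196.7206028434669, 'camera_from_world': array([[ 0.87618408,  0.48168506,  0.0167617 , -0.49284326],
       [-0.3313785 ,  0.57679457,  0.74665675,  0.0933385 ],
       [ 0.34998534, -0.65976323,  0.6649983 , -1.35763272],
       [ 0.        ,  0.        ,  0.        ,  1.        ]])}
top {'fovy': 53.06996344958192, 'cx': 318.0481690975782, 'cy': 200.53106250791265, 'camera_from_world': array([[-2.99409737e-03, -9.99993645e-01, -1.93551522e-03,
         1.77699517e-03],
       [ 9.84015502e-01, -3.29088229e-03,  1.78052411e-01,
        -5.87963942e-01],
       [-1.78057649e-01, -1.37147073e-03,  9.84019102e-01,
        -1.40219972e+00],
       [ 0.00000000e+00,  0.00000000e+00,  0.00000000e+00,
         1.00000000e+00]])}
{'time_s': 0.1, 'joint_positions': array([-8.60869867e+01,  3.02742818e+01,  8.21481602e+01, -2.89183927e-04,
        6.76897022e+01, -1.02279116e+01]), 'qvel': array([ 0.10019599, -0.0457114 , -0.16876202, -0.03180923, -0.10148109,
        0.02331731]), 'tau': array([-3.71576725e-04, -4.40984201e+01, -1.77150983e+01,  6.35891128e-02,
        5.34098223e-02, -3.52409643e-05]), 'position': array([ 0.15266771, -0.60539416,  0.22166751]), 'tcp_rot': array([[ 9.69697315e-01,  2.44309432e-01, -1.38227333e-04],
       [ 2.44309230e-01, -9.69695410e-01,  1.95240370e-03],
       [ 3.42952229e-04, -1.92701084e-03, -9.99998085e-01]]), 'force': array([ 0.82749975,  0.45024494, -0.07092798]), 'moment': array([0.01724198, 0.00274719, 0.02652168]), 'grasp_force': 0.0, 'opening': 1.0002208196264721}
```

View pics/scene0.png

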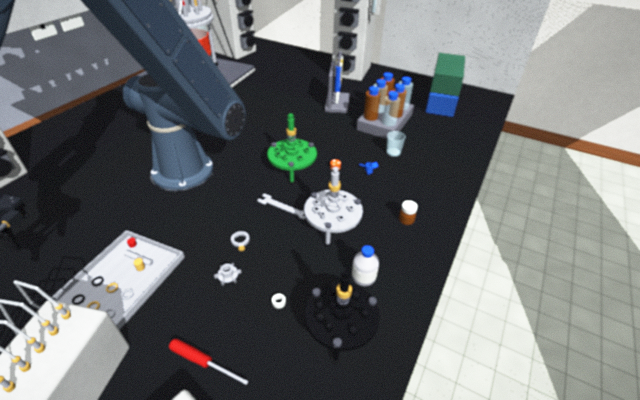

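View pics/top0.png

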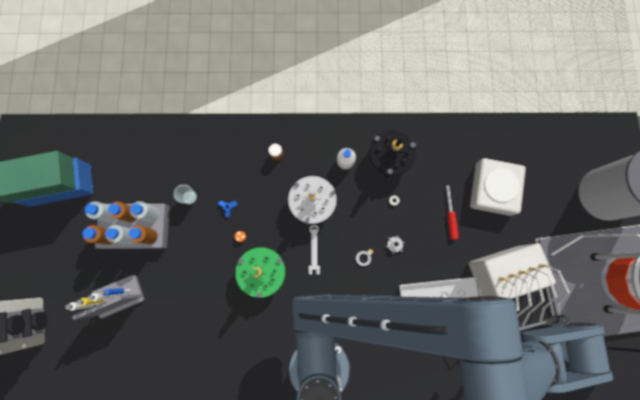

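The scene shows the steel stand at about (333,210), the cap behind it at (335,163), the impeller at (228,272) and the spacer at (279,300). In the top view they are at: stand (312,200), cap (240,237), impeller (396,244), spacer (394,200).

```bash
python3 - <<'E'
from h import *
t=load('top0.png'); s=load('scene0.png')
for n,(u,v),z in (('stand plate',(312.5,199.5),.074),('cap',(240,237),.024),('imp',(396,244),.03),('spacer',(394,200.5),.014)):
    print(n,atz(t,u,v,z).round(4))
for n,(u,v),z in (('imp',(228,272),.02),('spacer',(279,300),.014),('platform',(333,210),.074)):
    print('s',n,atz(s,u,v,z).round(4))
def cr(c,u,v,r): 
    return cv2.resize(c['color'][v-r:v+r,u-r:u+r],(260,260),interpolation=cv2.INTER_CUBIC)
A=[cr(t,312,200,28),cr(t,396,244,14),cr(t,240,237,14)]
B=[cr(s,333,195,40),cr(s,228,272,18),cr(s,279,300,14)]
cv2.imwrite('pics/m.png',np.vstack([np.hstack(A),np.hstack(B)]))
E
```

```text
stand plate [0.5879 0.0197 0.074 ]
cap [0.459 0.285 0.024]
imp [ 0.4313 -0.2816  0.03  ]
spacer [ 0.5942 -0.2833  0.014 ]
s imp [ 0.4366 -0.2816  0.02  ]
s spacer [ 0.5984 -0.2837  0.014 ]
s platform [0.5925 0.0156 0.074 ]
```

View pics/m.png

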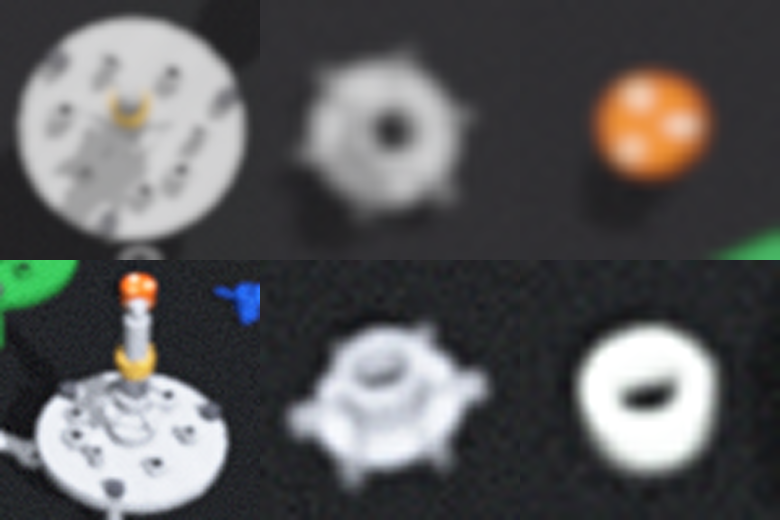

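The close-ups show the impeller's blade tips, the three cap marks (one to the right, two to the left) and the shaft with its brass collar. Next I fit silhouettes for positions good to under a pixel.

```bash
cat >> h.py <<'E'
from scipy.optimize import minimize
def ringp(x,y,r,z,n=48):
    a=np.linspace(0,2*np.pi,n,endpoint=False); return [(x+r*np.cos(t),y+r*np.sin(t),z) for t in a]
def hull(c,P):
    p=np.array([proj(c,q) for q in P],np.float32); return cv2.convexHull(p)[:,0]
def cen(poly):
    m=cv2.moments(poly.astype(np.float32)); return np.array([m['m10']/m['m00'],m['m01']/m['m00']]),m['m00']
def fit(c,rings,target,z0):
    g=atz(c,*target,z0)[:2]
    f=lambda g: cen(hull(c,sum([ringp(*g,r,z) for r,z in rings],[])))
    for _ in range(6):
        p,_a=f(g); g=g+atz(c,*target,z0)[:2]-atz(c,*p,z0)[:2]
    return g,f(g)[1]
def blob(w,win):
    "weighted centroid; w float weight image, win x0,y0,x1,y1"
    x0,y0,x1,y1=win; s=w[y0:y1,x0:x1]; yy,xx=np.mgrid[y0:y1,x0:x1]; return np.array([(s*xx).sum(),(s*yy).sum()])/s.sum(),s.sum()
E
python3 - <<'E'
from h import *
t=load('top0.png'); s=load('scene0.png')
def soft(c,win,ch,lo,hi):
    w=np.clip((c['color'].astype(float)[...,ch]-lo)/(hi-lo),0,1); return w
def go(n,c,w,win,rings,z0):
    b,a=blob(w,win); g,ar=fit(c,rings,b,z0); print(n,b.round(2),'area',a.round(1),ar.round(1),'xy',g.round(4))
for nm,c,ws in (('top',t,dict(cap=(228,225,252,249),sp=(386,192,402,208),imp=(382,230,410,258))),('scene',s,dict(sp=(266,287,292,313),imp=(211,255,245,289)))):
    col=c['color'].astype(float)
    R=col[...,2]; 
    if 'cap' in ws:
        w=np.clip((R-col[...,1].clip(None,9999)*0-70)/120,0,1); go(nm+' cap',c,w,ws['cap'],[(.017,0),(.017,.024)],.012)
    x0,y0,x1,y1=ws['sp']; print(R[y0:y1,x0:x1].max(),R[y0,x0])
    w=np.clip((R-60)/(110),0,1); 
    go(nm+' sp',c,w,ws['sp'],[(.0155,0),(.0155,.014)],.007)
    w=np.clip((R-70)/(70),0,1); go(nm+' imp',c,w,ws['imp'],[(.027,.008),(.0155,.03)],.015)
    # plate ellipse fit
    sat=col.max(2)-col.min(2); m=((col.min(2)>110)&(sat<60)).astype(np.uint8)
    u,v=(312,200) if nm=='top' else (333,212)
    n,l=cv2.connectedComponents(m); lab=np.bincount(l[v-15:v+20,u-20:u+20][m[v-15:v+20,u-20:u+20]>0]).argmax()
    k=(l==lab).astype(np.uint8); ct=max(cv2.findContours(k,0,1)[0],key=cv2.contourArea); h=cv2.convexHull(ct) if nm=='top' else ct
    # plate rim residual fit on contour points
    P=ct[:,0].astype(float)
    def cost(g):
        q=np.array([atz(c,*p,.074)[:2] for p in P]); d=np.hypot(*(q-g[:2]).T)-.085
        return np.sum(np.log1p((d/.002)**2))
    r=minimize(cost,[.59,.018],method='Nelder-Mead'); print(nm,'stand',r.x.round(4),r.fun/len(P))
# impeller yaw, at z=.008 radius 29mm, and cap marks
for nm,c,g in (('top',t,None),('scene',s,None)):
    pass
E
```

```text
Traceback (most recent call last):
AttributeError: 'float' object has no attribute 'round'
```

```bash
cat > fit1.py <<'E'
from h import *
t=load('top0.png'); s=load('scene0.png')
def go(n,c,w,win,rings,z0):
    b,a=blob(w,win); g,ar=fit(c,rings,b,z0); print(n,b.round(2),'area',round(a,1),round(ar,1),'xy',g.round(4)); return g
G={}
for nm,c,ws in (('top',t,dict(cap=(230,227,252,249),sp=(386,192,402,208),imp=(382,230,410,258))),('scene',s,dict(sp=(266,287,292,313),imp=(211,255,245,289)))):
    col=c['color'].astype(float); R=col[...,2]
    if 'cap' in ws: G['cap']=go(nm+' cap',c,np.clip((R-70)/120,0,1),ws['cap'],[(.017,0),(.017,.024)],.012)
    go(nm+' sp',c,np.clip((R-70)/110,0,1),ws['sp'],[(.0155,0),(.0155,.014)],.007)
    G[nm]=go(nm+' imp',c,np.clip((R-70)/70,0,1),ws['imp'],[(.027,.008),(.0155,.03)],.015)
    sat=col.max(2)-col.min(2); m=((col.min(2)>110)&(sat<60)).astype(np.uint8)
    u,v=(312,200) if nm=='top' else (333,212)
    m[:, :u-45]=0; m[:,u+45:]=0; m[:v-40]=0; m[v+40:]=0
    ct=max(cv2.findContours(m,0,1)[0],key=cv2.contourArea)
    q=np.array([atz(c,*p,.074)[:2] for p in ct[:,0].astype(float)])
    cost=lambda g: np.sum(np.log1p(((np.hypot(*(q-g[:2]).T)-g[2])/.002)**2))
    r=minimize(cost,[.59,.018,.085],method='Nelder-Mead',options=dict(xatol=1e-5)); print(nm,'stand',r.x.round(4),r.fun/len(q))
a=np.radians(np.arange(0,360,2))
def prof(c,g,r,z):
    P=np.array([proj(c,(g[0]+r*np.cos(x),g[1]+r*np.sin(x),z)) for x in a],np.float32)
    return cv2.remap(c['color'].astype(np.float32),P[None,:,0],P[None,:,1],cv2.INTER_CUBIC)[0]
for nm,c in (('top',t),('scene',s)):
    p=prof(c,G[nm],.031,.010)[:,2]; f=(p*np.exp(-6j*a)).sum(); print(nm,'blade yaw mod60',np.degrees(np.angle(f))/-6,abs(f)/abs(p.sum()))
p=prof(t,G['cap'],.0095,.024)[:,0]; f=(p*np.exp(-3j*a)).sum(); print('cap marks mod120',-np.degrees(np.angle(f))/3,abs(f)/p.sum())
E
python3 fit1.py
```

```text
top cap [239.74 235.85] area 105.4 80.0 xy [0.4642 0.2883]
top sp [393.91 199.96] area 76.5 60.7 xy [ 0.5974 -0.2843]
top imp [394.94 243.81] area 200.5 169.9 xy [ 0.4337 -0.282 ]
top stand [0.5897 0.0215 0.0859] 0.2913902212264292
scene sp [278.36 300.34] area 173.4 142.5 xy [ 0.5946 -0.2815]
scene imp [227.27 273.14] area 366.4 282.3 xy [ 0.4312 -0.28  ]
scene stand [0.5912 0.016  0.0878] 2.0725871381936254
top blade yaw mod60 -16.771160074184298 0.08127646337694922
scene blade yaw mod60 -16.4586961823587 0.1945204098548114
cap marks mod120 23.680718711491625 0.18747606234670045
```

Call:
{"api": "jog_arm", "payload": {
  "delta_pos": [
    [3.5,4.05,0],
    [7,8.1,0],
    [10.5,12.15,0],
    [14,16.2,0],
    [17.5,20.25,0],
    [21,24.3,-1],
    [24.5,28.35,-3],
    [28,32.4,-7],
    [28,32.4,-12],
    [28,32.4,-17],
    [28,32.4,-20.3],
    [28,32.4,-20.3]
  ],
  "turn": [9.3,18.6,27.9,37.2,46.5,55.8,65.1,74.3,74.3,74.3,74.3,74.3],
  "grip": [0,0,0,0,0,0,0,0,0,0,0,0]
}}

```text
time_s: 1.6
position: [0.4312, -0.2804, 0.0172]
tcp_rot: [[0.027, 1.0, -0.005], [1.0, -0.027, 0.005], [0.004, -0.005, -1.0]]
force: [0.0, 0.1, 0.0]
opening: 1.003
grasp_force: 0.0
```

Call:
{"api": "jog_arm", "payload": {
  "delta_pos": [
    [0,0,0],
    [0,0,0],
    [0,0,0],
    [0,0,0],
    [0,0,2],
    [0,0,6],
    [0,0,12],
    [0,0,18],
    [0,0,23.8],
    [0,0,23.8]
  ],
  "turn": [0,0,0,0,0,0,0,0,0,0],
  "grip": [1,1,1,1,1,1,1,1,1,1]
}}

```text
time_s: 2.85
position: [0.435, -0.2842, 0.2629]
tcp_rot: [[0.027, 1.0, 0.009], [1.0, -0.027, -0.009], [-0.009, 0.009, -1.0]]
force: [-0.4, 0.3, -0.7]
opening: 0.018
grasp_force: 0.0
```

```bash
python3 - <<'E'
from h import *
t=load('top0.png'); s=load('scene0.png')
# scene: lateral profile of shaft at several heights, using guess axis
c=s; g=np.array([.5897,.0215]); rt=np.array([.876,.482,.0]);rt/=np.linalg.norm(rt)
col=c['color'].astype(np.float32)
d=np.arange(-.03,.0301,.0005)
for z in (.16,.165,.182,.186,.19,.194,.198,.202):
    P=np.array([proj(c,np.r_[g,z]+rt*x) for x in d],np.float32)
    p=cv2.remap(col,P[None,:,0],P[None,:,1],cv2.INTER_LINEAR)[0][:,2 if z<.17 else 0]
    w=np.clip((p-50)/60,0,1); k=d[w>.5]; print(z,k.min(),k.max(),(k.min()+k.max())/2)
E
```

```text
0.16 -0.017999999999999988 0.018000000000000044 2.7755575615628914e-17
0.165 -0.01899999999999999 0.018000000000000044 -0.0004999999999999727
0.182 -0.010999999999999982 0.012500000000000039 0.0007500000000000284
0.186 -0.010999999999999982 0.012000000000000038 0.0005000000000000282
0.19 -0.010999999999999982 0.012000000000000038 0.0005000000000000282
0.194 -0.010999999999999982 0.012000000000000038 0.0005000000000000282
0.198 -0.011499999999999982 0.012000000000000038 0.000250000000000028
0.202 -0.012499999999999983 0.012500000000000039 2.7755575615628914e-17
```

Stand axis confirmed at about (0.590, 0.0215). The grip missed, probably because the fingers were still closing when I lifted, so I look again.

```bash
python3 - <<'E'
from h import *
t=cap('top','top1.png'); s=cap('scene','scene1.png')
for n,c in (('t',load('top0.png')),('t',t),('s',load('scene0.png')),('s',s)):
    w=np.clip((c['color'].astype(float)[...,2]-70)/70,0,1); win=(382,230,410,258) if n=='t' else (211,255,245,289)
    print(n,blob(w,win))
cr=lambda c,u,v,r: cv2.resize(c['color'][v-r:v+r,u-r:u+r],(380,380),interpolation=cv2.INTER_CUBIC)
cv2.imwrite('pics/m1.png',np.hstack([cr(t,380,240,50),cr(s,235,255,60)]))
E
```

```text
t (array([394.93738424, 243.80737997]), np.float64(200.54285714285714))
t (array([399.50852237, 242.9068179 ]), np.float64(227.97142857142856))
s (array([227.2671345 , 273.14218324]), np.float64(366.42857142857144))
s (array([227.25531087, 273.15135009]), np.float64(367.1714285714286))
```

View pics/m1.png

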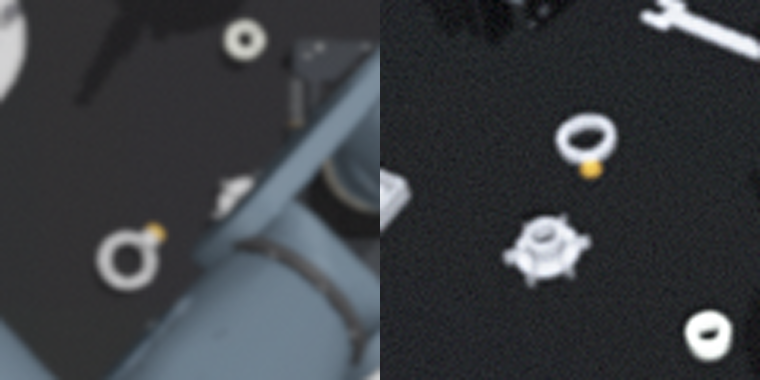

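The picture shows the impeller unmoved, still at scene (227,273). I go back down and give the fingers longer to close.

Call:
{"api": "jog_arm", "payload": {
  "delta_pos": [
    [0,0,-6],
    [0,0,-12],
    [0,0,-18],
    [0,0,-23.8],
    [0,0,-23.8]
  ],
  "turn": [0,0,0,0,0],
  "grip": [0,0,0,0,0]
}}

```text
time_s: 3.58
position: [0.4313, -0.2808, 0.0153]
tcp_rot: [[0.028, 1.0, -0.004], [1.0, -0.028, 0.005], [0.005, -0.005, -1.0]]
force: [-0.3, 0.5, 1.0]
opening: 0.488
grasp_force: 0.0
```

Call:
{"api": "jog_arm", "payload": {
  "delta_pos": [
    [0,0,0],
    [0,0,0],
    [0,0,0],
    [0,0,0],
    [0,0,0],
    [0,0,0]
  ],
  "turn": [0,0,0,0,0,0],
  "grip": [1,1,1,1,1,1]
}}

```text
time_s: 4.32
position: [0.4327, -0.282, 0.0197]
tcp_rot: [[0.027, 1.0, 0.0], [1.0, -0.027, -0.0], [-0.0, 0.0, -1.0]]
force: [-0.2, 0.3, -2.3]
opening: 0.347
grasp_force: 30.0
```

Call:
{"api": "jog_arm", "payload": {
  "delta_pos": [
    [0,0,5],
    [0,0,11],
    [1,3,17],
    [4,8,22],
    [7,13,24.5],
    [10,18.5,24.5],
    [12.5,23.5,24.5],
    [14.5,28,24.5],
    [15.7,30.35,24.5],
    [15.7,30.35,24.5],
    [15.7,30.35,24.5],
    [15.7,30.35,24.5]
  ],
  "turn": [0,0,0,0,0,0,0,0,0,0,0,0],
  "grip": [1,1,1,1,1,1,1,1,1,1,1,1]
}}

```text
time_s: 5.82
position: [0.5891, 0.0203, 0.2645]
tcp_rot: [[0.029, 1.0, -0.001], [1.0, -0.029, -0.0], [-0.0, -0.001, -1.0]]
force: [-0.3, -0.7, -2.5]
opening: 0.347
grasp_force: 30.0
```

```bash
python3 - <<'E'
from h import *
s=cap('scene','scene2.png'); t=cap('top','top2.png'); st=read_state()
print(st['position'],st['force'],st['grasp_force'],st['opening'])
u,v=proj(s,(.59,.0215,.225)).astype(int)
cr=lambda c,u,v,r: cv2.resize(c['color'][v-r:v+r,u-r:u+r],(380,380),interpolation=cv2.INTER_CUBIC)
a,b=proj(t,(.59,.0215,.225)).astype(int)
print(u,v,a,b)
cv2.imwrite('pics/m2.png',np.hstack([cr(s,u,v,36),cr(t,a,b,36)]))
E
```

```text
[0.58935733 0.02029628 0.26458815] [-0.2254307   0.38999489 -0.71977197] 29.99782918486744 0.3430021123968485
335 167 311 190
```

View pics/m2.png

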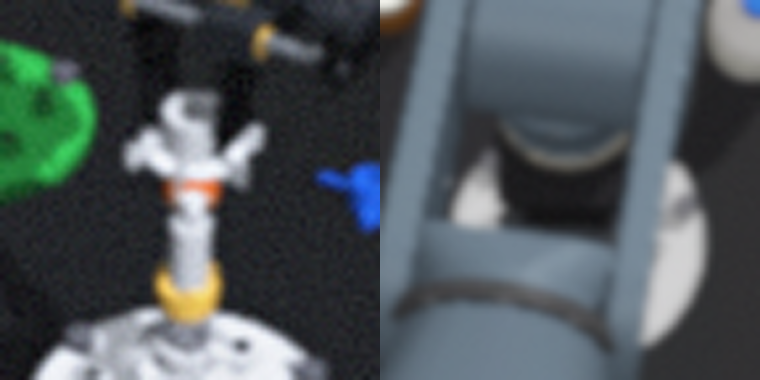

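The impeller hangs right over the shaft tip in the scene view, hub and shaft both at crop column ~189. The top view is blocked by the arm. I measure the lateral offset.

```bash
python3 - <<'E'
from h import *
s=load('scene2.png'); g=np.array([.5897,.0215]); rt=np.array([.876,.482,0]); col=s['color'].astype(np.float32); d=np.arange(-.045,.0451,.0005)
for z in (.184,.188,.192,.196,.253,.255,.257,.265,.267,.269,.271,.273):
    P=np.array([proj(s,np.r_[g,z]+rt*x) for x in d],np.float32)
    p=cv2.remap(col,P[None,:,0],P[None,:,1],cv2.INTER_LINEAR)[0].min(1); k=d[p>80]
    print(z,(k.min(),k.max(),(k.min()+k.max())/2) if len(k) else None)
print(read_state()['position'],rt[:2]@(np.array([.5893,.0203])-g))
E
```

```text
0.184 (np.float64(-0.010499999999999968), np.float64(0.012500000000000053), np.float64(0.0010000000000000425))
0.188 (np.float64(-0.010499999999999968), np.float64(0.011500000000000052), np.float64(0.0005000000000000421))
0.192 (np.float64(-0.010499999999999968), np.float64(0.011500000000000052), np.float64(0.0005000000000000421))
0.196 (np.float64(-0.010499999999999968), np.float64(0.011500000000000052), np.float64(0.0005000000000000421))
0.253 (np.float64(-0.03599999999999999), np.float64(0.03250000000000007), np.float64(-0.00174999999999996))
0.255 (np.float64(-0.03499999999999999), np.float64(0.03350000000000007), np.float64(-0.000749999999999959))
0.257 (np.float64(-0.03399999999999999), np.float64(0.03350000000000007), np.float64(-0.0002499999999999586))
0.265 (np.float64(-0.026999999999999982), np.float64(0.03350000000000007), np.float64(0.0032500000000000445))
0.267 (np.float64(-0.019499999999999976), np.float64(0.03300000000000007), np.float64(0.006750000000000048))
0.269 (np.float64(-0.017999999999999974), np.float64(0.03100000000000007), np.float64(0.006500000000000047))
0.271 (np.float64(-0.017999999999999974), np.float64(0.007500000000000048), np.float64(-0.005249999999999963))
0.273 (np.float64(-0.018499999999999975), np.float64(0.007000000000000048), np.float64(-0.0057499999999999635))
[0.58935733 0.02029628 0.26458815] -0.0009287999999999612
```

Call:
{"api": "jog_arm", "payload": {
  "delta_pos": [
    [0.1,0.05,-1],
    [0.1,0.05,-2],
    [0.1,0.05,-2.4],
    [0.1,0.05,-2.7],
    [0.1,0.05,-2.7]
  ],
  "turn": [0,0,0,0,0],
  "grip": [1,1,1,1,1]
}}

```text
time_s: 6.55
position: [0.5905, 0.022, 0.2372]
tcp_rot: [[0.027, 1.0, -0.001], [1.0, -0.027, 0.0], [0.0, -0.001, -1.0]]
force: [-0.5, 0.2, -1.4]
opening: 0.346
grasp_force: 30.0
```

Call:
{"api": "jog_arm", "payload": {
  "delta_pos": [
    [0,0,-0.5],
    [0,0,-0.9],
    [0,0,-1.2],
    [0,0,-1.4],
    [0,0,-1.5],
    [0,0,-1.5]
  ],
  "turn": [0,0,0,0,0,0],
  "grip": [1,1,1,1,1,1]
}}

```text
time_s: 7.3
position: [0.5904, 0.022, 0.2223]
tcp_rot: [[0.027, 1.0, -0.001], [1.0, -0.027, -0.0], [-0.0, -0.001, -1.0]]
force: [-1.2, 0.0, -1.7]
opening: 0.348
grasp_force: 30.0
```

Call:
{"api": "jog_arm", "payload": {
  "delta_pos": [
    [-0.03,0,-0.8],
    [-0.05,0,-1.6],
    [-0.05,0,-2.4],
    [-0.05,0,-2.9],
    [-0.05,0,-2.9]
  ],
  "turn": [0,0,0,0,0],
  "grip": [1,1,1,1,1]
}}

```text
time_s: 7.92
position: [0.5902, 0.022, 0.1928]
tcp_rot: [[0.027, 1.0, -0.001], [1.0, -0.027, 0.0], [0.0, -0.001, -1.0]]
force: [-0.8, -0.7, -1.6]
opening: 0.348
grasp_force: 30.0
```

Call:
{"api": "jog_arm", "payload": {
  "delta_pos": [
    [0,0,-0.3],
    [0,0,-0.45],
    [0,0,-0.45]
  ],
  "turn": [0,0,0],
  "grip": [1,1,1]
}}

```text
time_s: 8.3
position: [0.5903, 0.0219, 0.1894]
tcp_rot: [[0.027, 1.0, 0.0], [1.0, -0.027, -0.0], [-0.0, 0.0, -1.0]]
force: [-1.8, -0.8, 1.4]
opening: 0.346
grasp_force: 30.0
```

Call:
{"api": "jog_arm", "payload": {
  "delta_pos": [
    [0,0,-0.05],
    [0,0,-0.05],
    [0,0,-0.05],
    [0,0,-0.05],
    [0,0,-0.05],
    [0,0,-0.05],
    [0,0,-0.05],
    [0,0,-0.05]
  ],
  "turn": [5,10,15,20,25,30,35,35],
  "grip": [1,1,1,1,1,1,1,1]
}}

```text
time_s: 9.3
position: [0.591, 0.0221, 0.1894]
tcp_rot: [[-0.55, 0.835, 0.002], [0.835, 0.55, 0.0], [-0.001, 0.002, -1.0]]
force: [-1.2, -0.7, 3.2]
opening: 0.351
grasp_force: 30.0
```

```bash
python3 -c "
from h import *
s=read_state();print(s['position'],s['force'],s['moment'])"
```

```text
[0.59098051 0.02210735 0.18937012] [-1.19683388 -0.70967895  3.23371652] [0.08527879 0.15177871 0.03577995]
```

Call:
{"api": "jog_arm", "payload": {
  "delta_pos": [
    [0,0,0],
    [0,0,0],
    [0,0,0],
    [0,0,0],
    [0,0,0],
    [0,0,0],
    [0,0,0]
  ],
  "turn": [5,10,15,20,25,30,30],
  "grip": [1,1,1,1,1,1,1]
}}

```text
time_s: 10.18
position: [0.5914, 0.0221, 0.1892]
tcp_rot: [[-0.893, 0.449, 0.003], [0.449, 0.893, 0.0], [-0.003, 0.001, -1.0]]
force: [0.8, 1.1, 2.2]
opening: 0.353
grasp_force: 30.0
```

```bash
python3 -c "
from h import *
s=read_state();print(s['position'],s['force'],s['moment'])"
```

```text
[0.5913896  0.02205269 0.18919244] [0.77190033 1.05380077 2.20290643] [ 0.18402367 -0.20330058  0.04314927]
```

Call:
{"api": "jog_arm", "payload": {
  "delta_pos": [
    [0,0,0],
    [0,0,0],
    [0,0,0],
    [0,0,0],
    [0,0,0],
    [0,0,0],
    [0,0,0]
  ],
  "turn": [5,10,15,20,25,30,30],
  "grip": [1,1,1,1,1,1,1]
}}

```text
time_s: 11.05
position: [0.5903, 0.0226, 0.1881]
tcp_rot: [[-0.998, -0.057, 0.0], [-0.057, 0.998, 0.001], [-0.0, 0.001, -1.0]]
force: [-0.1, 1.8, -2.2]
opening: 0.353
grasp_force: 30.0
```

```bash
python3 -c "
from h import *
s=read_state();print(s['position'],s['force'],s['moment'])"
```

```text
[0.59029031 0.02255542 0.1880512 ] [-0.06177933  1.83191672 -2.22907724] [ 0.51297762 -0.2752785  -0.18169366]
```

Call:
{"api": "jog_arm", "payload": {
  "delta_pos": [
    [0,0,0],
    [0,0,-0.15],
    [0,0,-0.3],
    [0,0,-0.4],
    [0,0,-0.4]
  ],
  "turn": [-4,-6,-6,-6,-6],
  "grip": [1,1,1,1,1]
}}

```text
time_s: 11.68
position: [0.5904, 0.0221, 0.1846]
tcp_rot: [[-0.999, 0.045, 0.0], [0.045, 0.999, 0.0], [-0.0, 0.0, -1.0]]
force: [0.9, 1.3, -1.0]
opening: 0.348
grasp_force: 30.0
```

```bash
python3 -c "
from h import *
s=read_state();print(s['position'],s['force'],s['moment'])"
```

```text
[0.59039234 0.02211612 0.18455801] [ 0.87374928  1.27982738 -0.99933237] [ 0.47950991 -0.30164172  0.00229218]
```

Call:
{"api": "jog_arm", "payload": {
  "delta_pos": [
    [0,0,0],
    [0,0,0],
    [0,0,0],
    [0,0,0.5],
    [0,0,2.5],
    [0,0,7],
    [0,0,9]
  ],
  "turn": [0,0,0,0,0,0,0],
  "grip": [0.4,0.4,0.4,0.4,0.4,0.4,0.4]
}}

```text
time_s: 12.55
position: [0.5915, 0.0217, 0.2776]
tcp_rot: [[-0.999, 0.045, 0.005], [0.045, 0.999, -0.001], [-0.005, -0.001, -1.0]]
force: [1.5, 0.7, 0.4]
opening: 0.6
grasp_force: 0.0
```

```bash
python3 - <<'E'
from h import *
s=cap('scene','scene3.png'); st=read_state(); print(st['position'],st['opening'])
u,v=proj(s,(.59,.0215,.19)).astype(int)
cr=lambda c,u,v,r: cv2.resize(c['color'][v-r:v+r,u-r:u+r],(400,400),interpolation=cv2.INTER_CUBIC)
t=load('top1.png')
cv2.imwrite('pics/m3.png',cr(s,u,v,36))
E
```

```text
[0.59253122 0.02162205 0.27972791] 0.5980671341467114
```

View pics/m3.png

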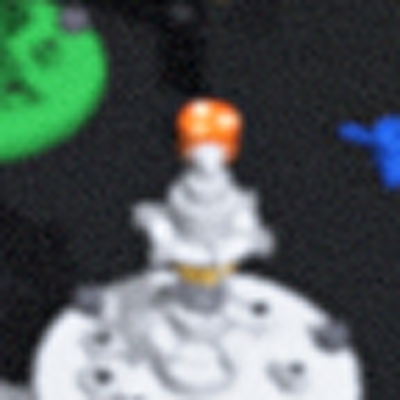

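The picture shows the impeller seated: hub on the collar, brass ring just below it at crop (203,272). Next is the spacer.

Call:
{"api": "jog_arm", "payload": {
  "delta_pos": [
    [0.1,-5,0],
    [0.2,-11,0],
    [0.3,-17,0],
    [0.4,-23,-2],
    [0.5,-27.5,-7],
    [0.55,-30.5,-12.5],
    [0.55,-30.5,-18.5],
    [0.55,-30.5,-24],
    [0.55,-30.5,-27],
    [0.55,-30.5,-27.1],
    [0.55,-30.5,-27.1]
  ],
  "turn": [0,0,0,0,0,0,0,0,0,0,0],
  "grip": [0.4,0.4,0.4,0.4,0.4,0.4,0.4,0.4,0.4,0.4,0.4]
}}

```text
time_s: 13.98
position: [0.5954, -0.2829, 0.003]
tcp_rot: [[-0.999, 0.045, -0.001], [0.045, 0.999, 0.0], [0.001, 0.0, -1.0]]
force: [-0.3, -0.0, 0.1]
opening: 0.601
grasp_force: 0.0
```

Call:
{"api": "jog_arm", "payload": {
  "delta_pos": [
    [0,0,0],
    [0,0,0],
    [0,0,0],
    [0,0,0]
  ],
  "turn": [0,0,0,0],
  "grip": [1,1,1,1]
}}

```text
time_s: 14.48
position: [0.5958, -0.283, 0.0038]
tcp_rot: [[-0.999, 0.045, 0.0], [0.045, 0.999, -0.0], [-0.0, -0.0, -1.0]]
force: [0.5, 1.3, 1.7]
opening: 0.34
grasp_force: 30.0
```

Call:
{"api": "jog_arm", "payload": {
  "delta_pos": [
    [0,0,4],
    [0,0,10],
    [0,3,15],
    [-0.1,8,19],
    [-0.2,13.5,22.5],
    [-0.3,19,24],
    [-0.4,24.5,24],
    [-0.5,28.5,24],
    [-0.55,30.5,24],
    [-0.55,30.5,23],
    [-0.55,30.5,23],
    [-0.55,30.5,23]
  ],
  "turn": [0,0,0,0,0,0,0,0,0,0,0,0],
  "grip": [1,1,1,1,1,1,1,1,1,1,1,1]
}}

```text
time_s: 15.98
position: [0.5904, 0.0203, 0.2331]
tcp_rot: [[-0.999, 0.047, -0.001], [0.047, 0.999, -0.0], [0.001, -0.0, -1.0]]
force: [-0.4, -0.4, 0.0]
opening: 0.341
grasp_force: 30.0
```

```bash
python3 -c "
from h import *
s=read_state();print(s['position'],s['force'],s['moment'],s['grasp_force'])"
```

```text
[0.5903668  0.02032775 0.23307685] [-0.43924823 -0.38775994  0.02313078] [ 0.05043793 -0.14721555 -0.01428563] 29.999929955229163
```

Call:
{"api": "jog_arm", "payload": {
  "delta_pos": [
    [0,0,-0.4],
    [0,0,-0.9],
    [0,0,-1.2],
    [0,0,-1.4],
    [0,0,-1.4]
  ],
  "turn": [0,0,0,0,0],
  "grip": [1,1,1,1,1]
}}

```text
time_s: 16.6
position: [0.59, 0.0221, 0.2193]
tcp_rot: [[-0.999, 0.045, -0.001], [0.045, 0.999, 0.0], [0.001, 0.0, -1.0]]
force: [-0.8, -0.2, -1.1]
opening: 0.348
grasp_force: 30.0
```

Call:
{"api": "jog_arm", "payload": {
  "delta_pos": [
    [0,0,-0.5],
    [0,0,-0.9],
    [0,0,-1.2],
    [0,0,-1.4],
    [0,0,-1.4]
  ],
  "turn": [0,0,0,0,0],
  "grip": [1,1,1,1,1]
}}

```text
time_s: 17.23
position: [0.5898, 0.0222, 0.2051]
tcp_rot: [[-0.999, 0.045, -0.001], [0.045, 0.999, 0.0], [0.001, 0.0, -1.0]]
force: [-1.2, 1.3, -1.1]
opening: 0.344
grasp_force: 30.0
```

Call:
{"api": "jog_arm", "payload": {
  "delta_pos": [
    [0,0,-0.4],
    [0,0,-0.65],
    [0,0,-0.75],
    [0,0,-0.75]
  ],
  "turn": [0,0,0,0],
  "grip": [1,1,1,1]
}}

```text
time_s: 17.73
position: [0.5898, 0.0222, 0.1984]
tcp_rot: [[-0.999, 0.045, -0.001], [0.045, 0.999, 0.0], [0.001, 0.0, -1.0]]
force: [-3.9, 2.5, 3.9]
opening: 0.345
grasp_force: 30.0
```

Call:
{"api": "jog_arm", "payload": {
  "delta_pos": [
    [0,0,0.05],
    [0,0,0.05],
    [0,0,0.05],
    [0,0,1.5],
    [0,0,5],
    [0,0,8],
    [0,0,8]
  ],
  "turn": [0,0,0,0,0,0,0],
  "grip": [0.4,0.4,0.4,0.4,0.4,0.4,0.4]
}}

```text
time_s: 18.6
position: [0.5924, 0.0216, 0.2818]
tcp_rot: [[-0.999, 0.045, 0.008], [0.045, 0.999, -0.001], [-0.008, -0.001, -1.0]]
force: [0.4, -0.5, -0.4]
opening: 0.601
grasp_force: 0.0
```

```bash
python3 - <<'E'
from h import *
t=load('top0.png'); s=cap('scene','scene4.png')
print('green',atz(t,260,271.5,.074).round(3))
cr=lambda c,u,v,r: cv2.resize(c['color'][v-r:v+r,u-r:u+r],(390,390),interpolation=cv2.INTER_CUBIC)
u,v=proj(s,(.59,.0215,.19)).astype(int)
cv2.imwrite('pics/m4.png',np.hstack([cr(s,u,v,36),cr(load('top0.png'),252,255,36)]))
E
```

```text
green [0.335 0.202 0.074]
```

View pics/m4.png

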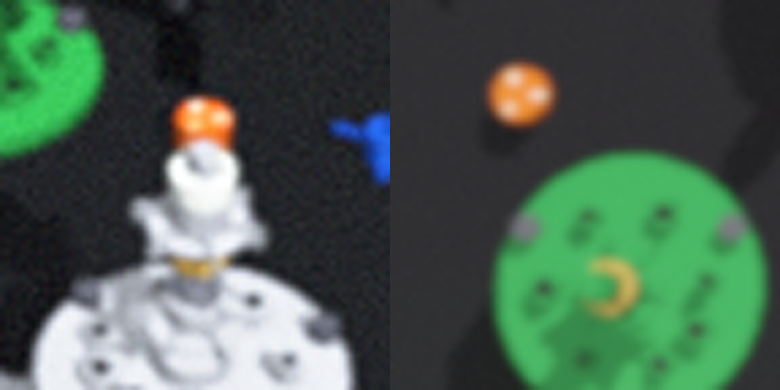

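The picture shows the white spacer down on the hub at crop (203,178), with the shaft tip above it. The top crop shows the cap clear of the green plate. I move to the cap.

Call:
{"api": "jog_arm", "payload": {
  "delta_pos": [
    [-2.5,5.3,0],
    [-5.1,10.6,0],
    [-7.6,15.9,0],
    [-10.2,21.3,-1],
    [-12.75,26.6,-4],
    [-12.75,26.6,-10],
    [-12.75,26.6,-16],
    [-12.75,26.6,-21],
    [-12.75,26.6,-25],
    [-12.75,26.6,-26.6],
    [-12.75,26.6,-26.6]
  ],
  "turn": [8,16,24,33,41.3,41.3,41.3,41.3,41.3,41.3,41.3],
  "grip": [0.4,0.4,0.4,0.4,0.4,0.4,0.4,0.4,0.4,0.4,0.4]
}}

```text
time_s: 20.02
position: [0.4619, 0.2876, 0.0111]
tcp_rot: [[-0.78, -0.626, -0.003], [-0.626, 0.78, -0.001], [0.003, 0.001, -1.0]]
force: [0.4, 0.9, 0.3]
opening: 0.596
grasp_force: 0.0
```

Call:
{"api": "jog_arm", "payload": {
  "delta_pos": [
    [0,0,0],
    [0,0,0],
    [0,0,0],
    [0,0,0],
    [0,0,0]
  ],
  "turn": [0,0,0,0,0],
  "grip": [1,1,1,1,1]
}}

```text
time_s: 20.65
position: [0.4636, 0.2883, 0.0134]
tcp_rot: [[-0.78, -0.626, 0.002], [-0.626, 0.78, 0.001], [-0.002, -0.001, -1.0]]
force: [-0.1, -0.6, 6.2]
opening: 0.382
grasp_force: 30.0
```

Call:
{"api": "jog_arm", "payload": {
  "delta_pos": [
    [0,0,4],
    [0,0,10],
    [0,0,16],
    [2,-4,21],
    [4.5,-9,25],
    [7,-14.4,25],
    [9.5,-19.5,25],
    [11.5,-24,25],
    [12.7,-26.6,25],
    [12.7,-26.6,24],
    [12.7,-26.6,24],
    [12.7,-26.6,24]
  ],
  "turn": [0,0,0,-2,-4,-6,-8,-10,-11.3,-11.3,-11.3,-11.3],
  "grip": [1,1,1,1,1,1,1,1,1,1,1,1]
}}

```text
time_s: 22.15
position: [0.5889, 0.0233, 0.2519]
tcp_rot: [[-0.887, -0.462, -0.001], [-0.462, 0.887, 0.0], [0.001, 0.001, -1.0]]
force: [0.5, -0.2, -0.3]
opening: 0.383
grasp_force: 30.0
```

```bash
python3 - <<'E'
from h import *
s=cap('scene','scene5.png'); st=read_state(); print(st['position'],st['force'],st['opening'],st['grasp_force'])
u,v=proj(s,(.59,.0215,.225)).astype(int)
cv2.imwrite('pics/m5.png',cv2.resize(s['color'][v-32:v+32,u-32:u+32],(500,500),interpolation=cv2.INTER_CUBIC))
E
```

```text
[0.5891294  0.02326587 0.25210611] [ 0.38443377 -0.43390298 -0.1534948 ] 0.38684959022364634 29.999784543178976
```

View pics/m5.png

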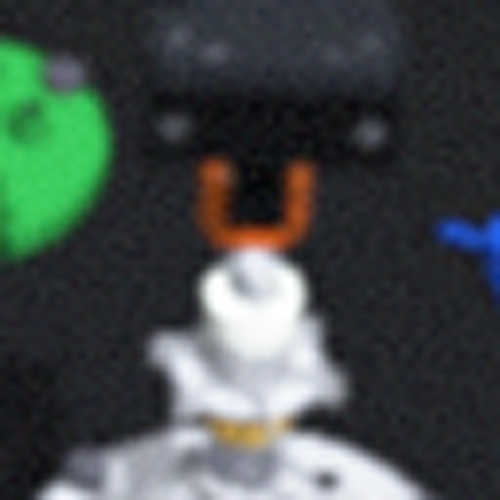

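The picture shows the cap upright in the fingers, centred above the tip (cap at crop column ~258, tip at ~255). I descend.

Call:
{"api": "jog_arm", "payload": {
  "delta_pos": [
    [0,0,-0.6],
    [0,0,-1.2],
    [0,0,-1.8],
    [0,0,-2.2],
    [0,0,-2.4],
    [0,0,-2.55],
    [0,0,-2.55]
  ],
  "turn": [0,0,0,0,0,0,0],
  "grip": [1,1,1,1,1,1,1]
}}

```text
time_s: 23.08
position: [0.5898, 0.0219, 0.2265]
tcp_rot: [[-0.888, -0.461, 0.0], [-0.461, 0.888, 0.0], [-0.0, -0.0, -1.0]]
force: [-0.8, 0.3, -0.2]
opening: 0.384
grasp_force: 30.0
```

```bash
python3 -c "
from h import *
s=read_state();print(s['position'],s['force'],s['moment'])"
```

```text
[0.58977182 0.02192688 0.22653299] [-0.75293697  0.29278477 -0.22426034] [ 0.11412301 -0.07896519  0.01260309]
```

Call:
{"api": "jog_arm", "payload": {
  "delta_pos": [
    [0,0,-0.15],
    [0,0,-0.3],
    [0,0,-0.3]
  ],
  "turn": [0,0,0],
  "grip": [1,1,1]
}}

```text
time_s: 23.45
position: [0.5897, 0.022, 0.2234]
tcp_rot: [[-0.888, -0.461, -0.0], [-0.461, 0.888, 0.0], [0.0, 0.0, -1.0]]
force: [0.4, 0.2, 0.2]
opening: 0.382
grasp_force: 30.0
```

```bash
python3 -c "
from h import *
s=read_state();print(s['position'],s['force'],s['moment'])"
```

```text
[0.58969148 0.02198569 0.22344885] [0.40705542 0.23732944 0.19880612] [ 0.08877504 -0.11455306 -0.04669774]
```

Call:
{"api": "jog_arm", "payload": {
  "delta_pos": [
    [0,0,-0.15],
    [0,0,-0.3],
    [0,0,-0.3]
  ],
  "turn": [0,0,0],
  "grip": [1,1,1]
}}

```text
time_s: 23.82
position: [0.5899, 0.022, 0.2211]
tcp_rot: [[-0.887, -0.461, 0.001], [-0.461, 0.887, -0.0], [-0.001, -0.0, -1.0]]
force: [-0.7, -0.1, 3.8]
opening: 0.386
grasp_force: 30.0
```

```bash
python3 -c "
from h import *
s=read_state();print(s['position'],s['force'],s['moment'])"
```

```text
[0.58987928 0.02195036 0.22109544] [-0.73000649 -0.07912872  3.81808962] [0.15715968 0.03265477 0.01778675]
```

Call:
{"api": "jog_arm", "payload": {
  "delta_pos": [
    [0,0,-0.2],
    [0,0,-0.4],
    [0,0,-0.55],
    [0,0,-0.55]
  ],
  "turn": [0,0,0,0],
  "grip": [1,1,1,1]
}}

```text
time_s: 24.32
position: [0.5901, 0.022, 0.2169]
tcp_rot: [[-0.887, -0.461, 0.002], [-0.461, 0.887, -0.0], [-0.001, -0.001, -1.0]]
force: [-2.8, 0.8, 10.6]
opening: 0.381
grasp_force: 30.0
```

```bash
python3 -c "
from h import *
s=read_state();print(s['position'],s['force'],s['moment'])"
```

```text
[0.59005669 0.02204964 0.21685188] [-2.83648928  0.8223642  10.64568145] [2.22671361e-01 3.82667180e-01 1.19711406e-04]
```

Call:
{"api": "jog_arm", "payload": {
  "delta_pos": [
    [0,0,0],
    [0,0,0],
    [0,0,0],
    [0,0,0],
    [0,0,0],
    [0,0,0],
    [0,0,0]
  ],
  "turn": [-6,-12,-18,-24,-30,-36,-36],
  "grip": [1,1,1,1,1,1,1]
}}

```text
time_s: 25.2
position: [0.5913, 0.0218, 0.2171]
tcp_rot: [[-0.989, 0.149, 0.005], [0.149, 0.989, -0.001], [-0.005, -0.0, -1.0]]
force: [-0.6, 0.7, 10.2]
opening: 0.384
grasp_force: 30.0
```

```bash
python3 -c "
from h import *
s=read_state();print(s['position'],s['force'],s['moment'])"
```

```text
[0.59126226 0.02175505 0.21712071] [-0.6049572   0.6736907  10.16959777] [ 0.09831116 -0.00342158 -0.02864815]
```

Turned 36° freely. I continue to the stop in small steps.

Call:
{"api": "jog_arm", "payload": {
  "delta_pos": [
    [0,0,0],
    [0,0,0],
    [0,0,0],
    [0,0,0]
  ],
  "turn": [-4,-8,-12,-12],
  "grip": [1,1,1,1]
}}

```text
time_s: 25.7
position: [0.5915, 0.0215, 0.2172]
tcp_rot: [[-0.936, 0.351, 0.005], [0.351, 0.936, -0.001], [-0.005, 0.001, -1.0]]
force: [-0.8, 0.1, 9.7]
opening: 0.379
grasp_force: 30.0
```

```bash
python3 -c "
from h import *
s=read_state();print(s['position'],s['force'],s['moment'])"
```

```text
[0.59146429 0.0215201  0.21721545] [-0.81238767  0.0898557   9.74543497] [ 0.02443935 -0.03543762 -0.02339476]
```

Call:
{"api": "jog_arm", "payload": {
  "delta_pos": [
    [0,0,0],
    [0,0,0],
    [0,0,0]
  ],
  "turn": [-3,-6,-6],
  "grip": [1,1,1]
}}

```text
time_s: 26.08
position: [0.5909, 0.0215, 0.2171]
tcp_rot: [[-0.895, 0.447, 0.004], [0.447, 0.895, -0.001], [-0.004, 0.0, -1.0]]
force: [-2.4, -0.5, 11.0]
opening: 0.383
grasp_force: 30.0
```

```bash
python3 -c "
from h import *
s=read_state();print(s['position'],s['force'],s['moment'],s['tcp_rot'][:,1])"
```

```text
[0.59087976 0.02147544 0.21711518] [-2.39931882 -0.50587887 11.0273723 ] [-0.0363455   0.17225917  0.02908743] [4.46943885e-01 8.94561897e-01 4.18810997e-04]
```

Call:
{"api": "jog_arm", "payload": {
  "delta_pos": [
    [0,0,0],
    [0,0,0]
  ],
  "turn": [-4,-4],
  "grip": [1,1]
}}

```text
time_s: 26.32
position: [0.5906, 0.0215, 0.2171]
tcp_rot: [[-0.861, 0.508, 0.003], [0.508, 0.861, -0.001], [-0.003, 0.0, -1.0]]
force: [-1.7, -1.4, 11.5]
opening: 0.386
grasp_force: 30.0
```

```bash
python3 -c "
from h import *
s=read_state();print(s['position'],s['force'],s['moment'],s['tcp_rot'][:,1])"
```

```text
[0.5905618  0.02149267 0.21711961] [-1.66309314 -1.44989793 11.48006853] [-0.04115752  0.27428779  0.07377128] [5.08190403e-01 8.61244691e-01 3.10354043e-04]
```

Call:
{"api": "jog_arm", "payload": {
  "delta_pos": [
    [0,0,0.2],
    [0,0,0.45],
    [0,0,0.45]
  ],
  "turn": [0,0,0],
  "grip": [1,1,1]
}}

```text
time_s: 26.7
position: [0.5903, 0.0218, 0.2195]
tcp_rot: [[-0.861, 0.508, 0.001], [0.508, 0.861, -0.0], [-0.001, 0.0, -1.0]]
force: [2.3, -0.3, 2.0]
opening: 0.388
grasp_force: 30.0
```

```bash
python3 -c "
from h import *
s=read_state();print(s['position'],s['force'],s['moment'])"
```

```text
[0.59034423 0.02175345 0.21953967] [ 2.31199362 -0.32262174  1.95481644] [-0.04503396 -0.38601815  0.02433857]
```

Call:
{"api": "jog_arm", "payload": {
  "delta_pos": [
    [0,0,0.1],
    [0,0,0.1]
  ],
  "turn": [0,0],
  "grip": [1,1]
}}

```text
time_s: 26.95
position: [0.5902, 0.0218, 0.2197]
tcp_rot: [[-0.861, 0.509, 0.001], [0.509, 0.861, -0.0], [-0.001, 0.0, -1.0]]
force: [4.2, -1.3, -5.8]
opening: 0.383
grasp_force: 30.0
```

```bash
python3 -c "
from h import *
s=read_state();print(s['position'],s['force'],s['moment'])"
```

```text
[0.59024333 0.02178505 0.21968619] [ 4.15664608 -1.3044275  -5.75396192] [-0.17300635 -0.9011349   0.08115073]
```

Call:
{"api": "jog_arm", "payload": {
  "delta_pos": [
    [0,0,-0.08],
    [0,0,-0.08],
    [0,0,-0.08],
    [0,0,-0.08],
    [0,0,1],
    [0,0,4],
    [0,0,8],
    [0,0,10],
    [0,0,10]
  ],
  "turn": [0,0,0,0,0,0,0,0,0],
  "grip": [1,0.4,0.4,0.4,0.4,0.4,0.4,0.4,0.4]
}}

```text
time_s: 28.08
position: [0.5908, 0.0219, 0.3233]
tcp_rot: [[-0.861, 0.508, 0.005], [0.508, 0.861, -0.001], [-0.005, 0.002, -1.0]]
force: [0.5, 0.2, -0.3]
opening: 0.599
grasp_force: 0.0
```

```bash
python3 - <<'E'
from h import *
s=cap('scene','scene6.png')
col=s['color'].astype(float); u,v=proj(s,(.59,.0215,.21)).astype(int)
w=np.clip((col[...,2]-col[...,0]-60)/80,0,1)
w[:, :u-14]=0; w[:,u+14:]=0; w[v+14:]=0; w[:v-22]=0
b,a=blob(w,(u-14,v-22,u+14,v+14)); print(b,a)
for z in (.204,.206,.2076,.209): 
    P=sum([ringp(.5900,.0217,.017,zz) for zz in (z,z+.024)],[]); h=hull(s,P); print(z,cen(h), h[:,1].min(),h[:,1].max())
c0=int(round(b[0])); 
print(np.c_[np.arange(v-20,v+24),col[v-20:v+24,c0-1:c0+2].mean(1)].astype(int).tolist())
cv2.imwrite('pics/m6.png',cv2.resize(s['color'][v-32:v+32,u-32:u+32],(500,500),interpolation=cv2.INTER_CUBIC))
E
```

```text
[335.2497992 168.5064257] 155.625
0.204 (array([335.22364221, 170.03692115]), 166.97374854492955) 162.632 177.494
0.206 (array([335.25471935, 169.44486377]), 167.3803527795244) 162.03308 176.90898
0.2076 (array([335.27964105, 168.97010688]), 167.70663757715374) 161.55281 176.43985
0.209 (array([335.30148526, 168.55387959]), 167.99305783188902) 161.13176 176.02856
[[151, 41, 37, 37], [152, 40, 36, 35], [153, 36, 34, 33], [154, 43, 38, 36], [155, 40, 39, 35], [156, 36, 33, 32], [157, 38, 33, 30], [158, 41, 37, 35], [159, 37, 31, 27], [160, 40, 42, 65], [161, 44, 83, 175], [162, 52, 131, 251], [163, 70, 160, 255], [164, 68, 160, 252], [165, 59, 154, 252], [166, 93, 170, 252], [167, 147, 200, 253], [168, 148, 199, 253], [169, 102, 163, 249], [170, 55, 125, 239], [171, 38, 115, 233], [172, 36, 110, 232], [173, 35, 112, 233], [174, 33, 111, 234], [175, 59, 123, 232], [176, 156, 186, 236], [177, 237, 240, 242], [178, 249, 249, 245], [179, 246, 248, 245], [180, 238, 238, 235], [181, 221, 216, 211], [182, 211, 202, 199], [183, 210, 201, 197], [184, 210, 199, 194], [185, 207, 200, 194], [186, 214, 202, 199], [187, 218, 207, 202], [188, 208, 200, 195], [189, 157, 167, 175], [190, 102, 149, 172], [191, 92, 154, 183], [192, 106, 144, 166], [193, 130, 135, 141], [194, 148, 136, 135]]
```

View pics/m6.png

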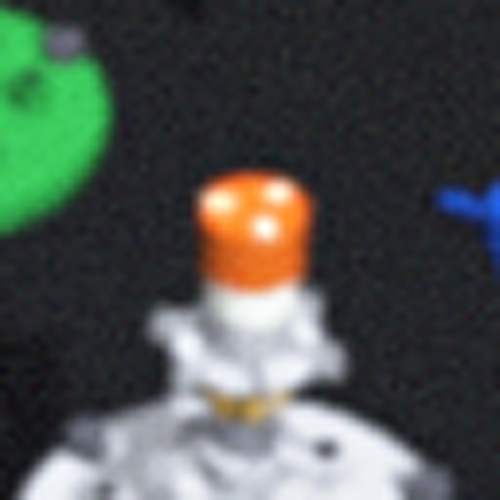

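The cap sits upright on the spacer. To decide between 206 and 209 mm, I measure how far the impeller and spacer have sunk compared with the unloaded picture.

```bash
python3 - <<'E'
from h import *
a=load('scene4.png'); b=load('scene6.png')
def shift(zlo,zhi,hw):
    u0,v0=proj(a,(.59,.0217,zhi)); _,v1=proj(a,(.59,.0217,zlo)); 
    ys,xs=np.mgrid[v0:v1:.5,u0-hw:u0+hw:.5].astype(np.float32)
    A=cv2.remap(a['color'].astype(np.float32),xs,ys,cv2.INTER_CUBIC); best=[]
    for dy in np.arange(-1,2.5,.1):
        B=cv2.remap(b['color'].astype(np.float32),xs,(ys+dy).astype(np.float32),cv2.INTER_CUBIC); best.append((np.mean((A-B)**2),round(dy,1)))
    return min(best)
print('impeller',shift(.165,.192,13)); print('plate',shift(.05,.10,25)); print('3mm px',proj(a,(.59,.0217,.177))[1]-proj(a,(.59,.0217,.18))[1])
print(shift(.165,.180,13),shift(.180,.195,9))
E
```

```text
impeller (np.float32(25.167284), np.float64(0.8))
plate (np.float32(8.8918705), np.float64(-0.0))
3mm px 0.8451713369375113
(np.float32(23.77348), np.float64(0.7)) (np.float32(20.415134), np.float64(0.9))
```

The stack has sunk 0.8 px, which is about 3 mm, so the cap is locked. The robot is clear and I hand in.

```bash
python3 -c "
from rig import *
print(hand_in())"
```

```text
the job is handed in; nothing more can be done
None
```

The impeller is seated on the dogs, the spacer is on it, and the cap is locked and released. The last picture shows the stack about 3 mm down with the gripper clear, and the job is handed in with no verdict returned.

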